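# Clamp the slide carrier with the cam-lock stop

### The job

Take the empty green slide mailer out of the bed of the clamping fixture and leave it in the open blue bin. Then push the yellow sliding stop along its rail, gently, so that it carries the white slide carrier right up to the fixed blue end block with no gap at either end, and flip the red cam lever all the way down to lock the stop there. Leave the carrier lying flat, and the dropper bottle and the amber jar standing where they are.

Things in the scene. Friction and masses are not known exactly. Their poses are not given: they have to be found in the camera images.
- fixture: Fixed clamping fixture, grey base 150 (x) by 360 (y) by 12 mm thick. Origin: centre of its underside, on the table; +y runs along the rail from sliding stop to end block, +x from bed to rail. The bed is the base's top (12 mm above the table), x = -64 to +38 mm, between a front lip (x = -72 to -64 mm, top at 20 mm) and the aluminium rail (x = +38 to +62 mm, top at 30 mm).
- block_face (a point): Middle of the face of the fixed blue end block (towards the stop), fixture y = +160 mm, x = -13 mm, 26 mm above the table. The block is 100 mm wide (x), 20 mm thick (y); its top is 40 mm above the table.
- stop (a joint): Travel of the yellow sliding stop along the rail towards the block, in m (0 to 0.225); its face lies at fixture y = -0.140 + this value. With the lever up it slides with 2 N of friction and stays where it is left; with the lever down the cam presses on the rail and holds it against about 30 N.
- stop_face (a point): Middle of the face of the stop's yellow arm that touches the carrier, x = -13 mm in the fixture, 29 mm above the table. The arm is an upright plate 90 mm wide (fixture x = -57 to +33 mm), 14 mm thick, from 14 to 44 mm above the table. Behind it the dark carriage rides on the rail (x = +30 to +72 mm, y from 8 to 52 mm behind the face, its top 54 mm above the table).
- stop_back (a point): Middle of the back of the same yellow arm, 14 mm behind its face: where to push it towards the block. The bed behind it is clear.
- lever (a joint): Angle of the red cam lever, rad: 0 = standing straight up (unlocked), 1.571 = lying flat, pointing along the fixture's +x away from the bed (locked, its end stop). It stays where it is left. The cam begins to bite at about 1.0; from there the tip takes up to about 10 N. Starts between 0 and 0.4.
- lever_hinge (a point): Point on the lever's hinge axis, in the middle of the lever's width; the axis is parallel to the fixture's y. It is 43 mm above the table, at fixture x = +50 mm, and 30 mm behind the stop face.
- lever_tip (a point): Centre of the lever's thick end, 68 mm from the hinge axis along the lever. The end is 26 mm long, 18 mm wide (along the rail) and 13 mm thick; the shank below it is 14 mm wide and 9 mm thick.
- carrier_mid (a point): Centre of the loose white slide carrier holding three glass slides: 96 (x) by 100 (y) by 16 mm high, 160 g, open at the top. It lies flat on the bed between stop and block with about 3 mm play to lip and rail; this point is 8 mm above its underside, 50 mm from each end. Its axes are about those of the fixture.
- mailer_mid (a point): Centre of the loose empty green slide mailer, a closed box 28 (x) by 80 (y) by 18 mm high, about 40 g, lying flat in the bed between the carrier and the block, its long axis y within 0.25 rad of the fixture's y; this point is 9 mm above its underside.
- bin: Open blue bin, fixed, 130 (x) by 140 (y) by 40 mm high, walls and floor 4 to 5 mm thick. Origin: centre of its underside on the table. It stands to the left or right of the fixture; a wooden slide box of the same footprint stands on the other side.
- slide_box: Wooden box with upright glass slides, fixed, 130 by 140 mm, 52 mm high; bystander. Origin: centre of its underside.
- dropper: White dropper bottle, 44 mm wide, 105 mm high, loose bystander. Origin: centre of its underside.
- stain_jar: Amber jar, 56 mm wide, 75 mm high, loose bystander. Origin: centre of its underside.
There are look-alikes about, which are no part of the job. Leave any black or turquoise look-alike of the part that bears carrier_mid alone.

How it is judged:
On the way, in this order (a step that is already met when the one before it is completed fails the run):
1. the mailer is in the blue bin, before the carrier is home (x of mailer_mid in the frame of bin between -0.062 and 0.062 m and y of mailer_mid in the frame of bin between -0.069 and 0.069 m and z of mailer_mid in the frame of bin below 0.045 m), for 0.2 s.
2. the stop has brought the carrier up against the end block, the lever not yet down (y of carrier_mid in the frame of fixture above 0.1075 m and y of stop_face in the frame of fixture above 0.0565 m and value of joint lever below 1 rad), for 0.1 s.
At the end, for the whole second after the job is handed in: The green mailer lies at rest in the blue bin; the carrier lies flat in the bed within 2.5 mm of the end block; the stop face is within 3.5 mm of where it touches a carrier that is fully home; the lever is down, at 1.42 rad or more of 1.571; nothing moves (all of step 1 and y of carrier_mid in the frame of fixture above 0.1075 m and y of stop_face in the frame of fixture above 0.0565 m and value of joint lever above 1.42 rad and angle between carrier_mid's own z axis and vertical below 0.04 rad and z of carrier_mid in the frame of fixture below 0.024 m and linear speed of mailer below 0.02 m/s and velocity of joint stop between -0.005 and 0.005 m/s).
It fails at once if the slide carrier is squeezed between stop and block with more than about 45 N (contact force between carrier and fixture above 90 N).
It fails at once if the slide carrier is lifted by more than 20 mm or tipped by more than 0.25 rad (angle between carrier_mid's own z axis and vertical above 0.25 rad or z of carrier_mid in the frame of fixture above 0.04 m).
It fails at once if the dropper bottle or the amber jar is moved by more than 30 mm (distance of any of dropper, stain_jar from where it was at the start of the episode above 0.03 m).
It also fails if it takes over 67 s, if anything falls off the work surface, if the arm or the gripper's body presses on something with over 40 N, if the wrist force passes 120 N, or if a joint passes its speed limit or range.

### The arm

A 7-joint arm with a two-finger parallel gripper is mounted at the origin on the work surface. World frame = base frame: x ahead of the robot, y to its left, z up, the work surface at z = 0. Lengths are in m, angles in rad, forces in N, time in s.
With the tool pointing down it reaches from about 0.4 to 0.85 m from the base axis. Payload 10.4 kg.
Tool frame: the origin (TCP) lies between the finger pads; the fingertips stand 17 mm ahead of it and the grasp point (between the pads) lies 2 mm behind it; z points along the fingers, y is the direction in which the jaws open and shut (so a half turn about z gives the same grasp; the last joint's range is limited). The gripper opens to 85 mm and grips with 20 to 120 N. Pads are 22 mm wide; open, the fingers measure 114 mm over their backs; the gripper's body (76 mm by 85 mm) begins 54 mm behind the grasp point. The pads swing forward as they close: fully open they stand 13 mm farther back than shut.
Start: joints at [-1.218, 0.332, -0.065, 1.46, 0.022, 1.35, -0.088], TCP at [0.229, 0.581, 0.248] pointing down, gripper open.
Joint ranges: [-2.6, 2.6], [-0.5, 2.12], [-1.47, 1.34], [0.16, 2.42], [-1.27, 4.41], [0.06, 2.06], [-2.6, 2.6]. Speed limits (rad/s): [2.22, 2.22, 2.79, 2.79, 3.14, 3.14, 3.14].

### API

Orientations are given as a unit quaternion [x, y, z, w].
In Python, from workcell import manip gives the robot as it stands.
- The arm moves only by the tool jog_arm, never from a script. Its argument "steps" is one flat list of numbers, 5 for each row, row after row: the finger opening in m, from 0 to 0.0854, then the shift along the tool's x, y, z in m, then the turn about the tool's z in rad. In form: [gripper, x, y, z, twist, gripper, x, y, z, twist, ...]. A call has exactly 10 rows; each row is the pose to reach, as a shift and turn from the pose commanded when the call began, along the tool's axes at that moment; what a row does not reach only later rows make up. A row lasts 1/10 s, in which the tool goes at most 50 mm and 8.59 degrees, less where a joint would pass 70% of its speed; a pose out of reach is approached as far as the arm can. A call with a gripper value outside its range is refused whole. The fingers move at their own pace and stop on an object; "grip_force" is the grip in N (left out, the last holds). Time passes only in rows, so rows that repeat a pose let the fingers close, or fill a call up. It gives the time, the measured TCP pose, the force and the opening at its end, in the units of the state.
- manip.get_obs(): the state, without advancing time (a new reading comes with each control period).
- manip.camera(name): name is "side" or "top"; returns (picture, depth): 420x560x3 uint8, red, green, blue; 420x560 float32, m along the optical axis (not along the pixel's ray), 0 where there is no reading.
- manip.calibration(name): a dict with "mtx" (3x3 intrinsics, pixels), "world_to_cam" (4x4, takes a point from world to camera coordinates). Camera axes: x right, y down, z forward; pixel columns grow to the right and rows downward; lengths in m; the calibration is good to about 2 mm. A picture is of the moment at which its call begins. calibration takes no time and is no camera call.
- manip.hand_in(): hands the job in, once; it reports no verdict.
The state is a dict: "clock": time; "joint_pos": joint angles; "joint_velocities": joint speeds; "tau": joint torques, N m; "position": TCP position; "ee_rot": TCP orientation; "ft_force": force on the tool from outside, world axes, zero at the start; "torque": the same for the moment, N m; "grip_width": opening from 0.0 (shut) to 1.0 (fully open).
Only numpy, scipy, OpenCV 4.12 (cv2) and the standard library are available. Lean on these libraries where they do the work, as an engineer would, in place of code of your own. Each camera call takes 0.05 s, during which the arm holds its last target.

## Working session

There is one attempt and no reset: what is moved stays moved. The work goes in short steps, Python scripts to look and compute and a tool call to move; the robot and the scene stay as the last step left them, time stands still between calls to the robot, and variables do not carry over. Pictures are saved under pics/ and viewed, and the job is handed in when it is done.

Besides the shell and the picture viewer there is one more tool, called as name(argument=value, ...), one argument or row to a line, values as JSON. jog_arm: Moves the arm, as the interface text tells. Its arguments: {"type":"object","properties":{"steps":{"type":"array"},"grip_force":{"type":"number"}},"required":["steps"]}

```bash
ls; mkdir -p pics; python3 - <<'E'
from workcell import manip
import cv2,numpy as np
o=manip.get_obs();print(o)
for n in ['side','top']:
    im,d=manip.camera(n);cv2.imwrite(f'pics/{n}0.png',im[:,:,::-1]);np.savez(f'{n}0.npz',im=im,d=d)
    print(n,manip.calibration(n))
E
```

```text
pics
{'clock': 0.0, 'joint_pos': array([-1.21759996,  0.33285545, -0.06471581,  1.46097161,  0.02160778,
        1.34988617, -0.08848055]), 'joint_velocities': array([-0.00066648,  0.00054537, -0.00072187, -0.00219804,  0.00047222,
       -0.0009998 , -0.00051328]), 'tau': array([ 2.35214668e-05, -6.25446224e+01,  4.93178784e-02, -3.91609240e+01,
        1.62019115e-02,  9.87379288e-03, -4.48430251e-05]), 'position': array([0.22924914, 0.58105036, 0.24751175]), 'ee_rot': array([ 1.86766079e-01,  9.82404155e-01, -7.05434100e-04, -9.86943195e-05]), 'ft_force': array([0.08297638, 0.15052054, 0.60662234]), 'torque': array([-0.00180766, -0.03477754, -0.00284346]), 'grip_width': 0.9993779492907413}
side {'mtx': array([[387.35113247,   0.        , 281.33192131],
       [  0.        , 387.35113247, 207.38592791],
       [  0.        ,   0.        ,   1.        ]]), 'world_to_cam': array([[ 0.87119921, -0.49067089, -0.01593802, -0.43814825],
       [-0.38382495, -0.66053161, -0.64527234,  0.24787508],
       [ 0.30608879,  0.56827816, -0.76378635,  1.11038431],
       [ 0.        ,  0.        ,  0.        ,  1.        ]])}
top {'mtx': array([[437.11715629,   0.        , 278.64092402],
       [  0.        , 437.11715629, 209.39315829],
       [  0.        ,   0.        ,   1.        ]]), 'world_to_cam': array([[-0.01572127, -0.99975319, -0.01569726,  0.0074615 ],
       [-0.99816647,  0.0166102 , -0.0582048 ,  0.48210852],
       [ 0.05845117,  0.01475343, -0.99818124,  1.17965094],
       [ 0.        ,  0.        ,  0.        ,  1.        ]])}
```

View pics/side0.png

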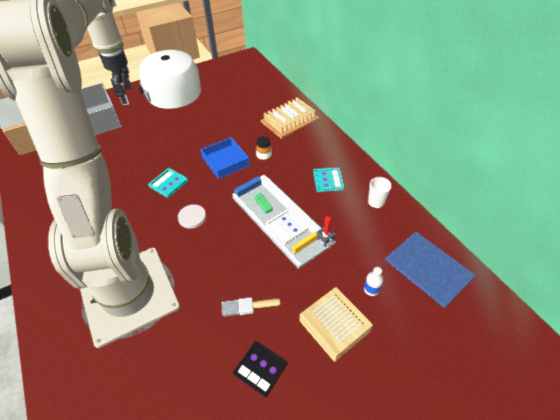

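View pics/top0.png

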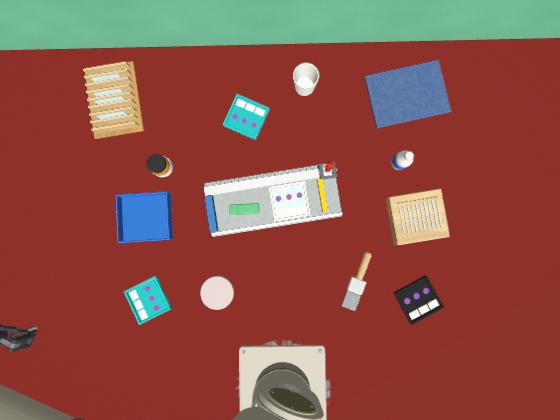

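The top picture shows the fixture at about (272,200): blue block at the left (211,213), green mailer (244,209), white carrier (290,200), yellow stop (323,196) and red lever (329,168). The open blue bin is at (144,217). Turquoise carriers at (246,117) and (147,300) and a black one at (418,299) are look-alikes, and the blue cloth (408,94) is not the bin.

```bash
cat > h.py <<'E'
import numpy as np,cv2
from workcell import manip
def ray(n,uv,z):
    """pixels -> world at plane z"""
    c=manip.calibration(n);K=c['mtx'];T=c['world_to_cam'];R=T[:3,:3];t=T[:3,3]
    uv=np.atleast_2d(uv).astype(float);C=-R.T@t
    d=(R.T@np.linalg.inv(K)@np.c_[uv,np.ones(len(uv))].T).T
    s=(z-C[2])/d[:,2];return C+d*s[:,None]
def proj(n,P):
    c=manip.calibration(n);K=c['mtx'];T=c['world_to_cam']
    q=(T[:3,:3]@np.atleast_2d(P).T).T+T[:3,3];q=(K@q.T).T;return q[:,:2]/q[:,2:]
def cloud(n,d):
    c=manip.calibration(n);K=c['mtx'];T=c['world_to_cam'];R=T[:3,:3];t=T[:3,3]
    v,u=np.indices(d.shape);p=np.stack([(u-K[0,2])/K[0,0]*d,(v-K[1,2])/K[1,1]*d,d],-1)
    return (p-t)@R
E
python3 - <<'E'
from h import *
f=np.load('top0.npz');im,d=f['im'],f['d'];W=cloud('top',d)
hsv=cv2.cvtColor(im,cv2.COLOR_RGB2HSV)
roi=np.zeros(d.shape,bool);roi[150:245,190:350]=1
bl=np.zeros(d.shape,bool);bl[180:255,105:185]=1
def m(lo,hi,r): return (cv2.inRange(hsv,lo,hi)>0)&r&(d>0)
for nm,lo,hi,r,zlo in [('block',(100,120,60),(125,255,255),roi,.03),('yellow',(20,120,100),(35,255,255),roi,.035),('green',(50,80,60),(80,255,255),roi,.02),('bin',(100,120,40),(125,255,255),bl,.03),('red',(0,150,120),(6,255,255),roi&(np.indices(d.shape)[0]<185)&(np.indices(d.shape)[1]>310),0.05)]:
    k=m(lo,hi,r);P=W[k];P2=P[P[:,2]>zlo]
    print(nm,k.sum(),P2.shape,'z',np.percentile(P2[:,2],[5,50,95]).round(3))
    r_=cv2.minAreaRect(P2[:,:2].astype(np.float32));print('  ',r_, P2.mean(0).round(4))
k=roi&(d>0)&(W[...,2]>.006)
P=W[k];print('fix',cv2.minAreaRect(P[P[:,2]<.06][:,:2].astype(np.float32)),k.sum())
cr=cv2.resize(im[150:245,185:350],None,fx=4.8,fy=4.8,interpolation=cv2.INTER_CUBIC);cv2.imwrite('pics/cr.png',cr[:,:,::-1])
f=np.load('side0.npz');cr=cv2.resize(f['im'][165:275,225:345],None,fx=5,fy=5,interpolation=cv2.INTER_CUBIC);cv2.imwrite('pics/crs.png',cr[:,:,::-1])
E
```

```text
block 294 (269, 3) z [0.035 0.039 0.042]
   ((0.47377315163612366, 0.1821301132440567), (0.09846135973930359, 0.019411804154515266), 8.823688507080078) [0.4734 0.1818 0.0387]
yellow 174 (174, 3) z [0.039 0.043 0.046]
   ((0.5176642537117004, -0.11708231270313263), (0.08883661031723022, 0.013976052403450012), 8.058771133422852) [ 0.5177 -0.1171  0.0428]
green 295 (295, 3) z [0.025 0.029 0.033]
   ((0.48503977060317993, 0.09312959760427475), (0.027422744780778885, 0.07715727388858795), 1.987655520439148) [0.4848 0.0929 0.0291]
bin 2637 (356, 3) z [0.032 0.038 0.042]
   ((0.46677616238594055, 0.3672909438610077), (0.1291966438293457, 0.1413378268480301), 2.7475783824920654) [0.4669 0.3675 0.0375]
red 843 (49, 3) z [0.074 0.12  0.126]
   ((0.5850066542625427, -0.13047343492507935), (0.013567985966801643, 0.016654370352625847), 20.20781135559082) [ 0.5832 -0.1305  0.1117]
fix ((0.5146923065185547, 0.019257038831710815), (0.4219982922077179, 0.24266116321086884), 89.94725799560547) 7193
```

View pics/cr.png

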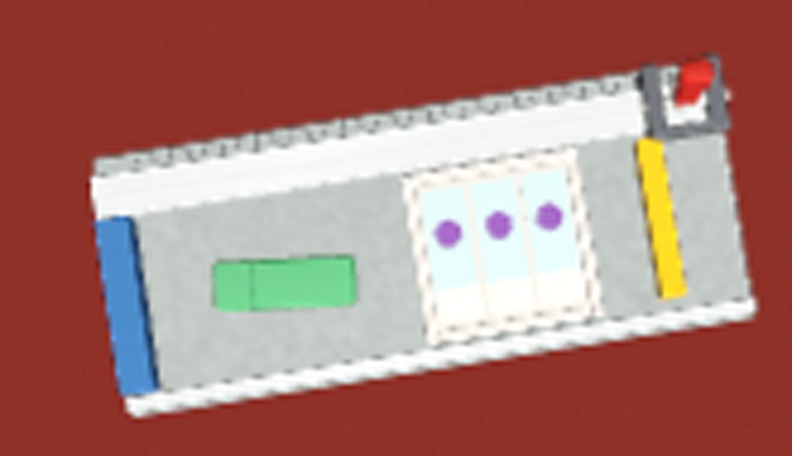

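View pics/crs.png

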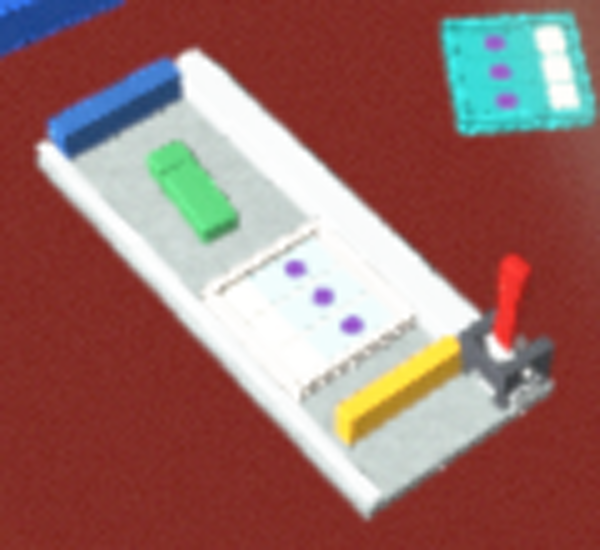

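The candidates are as follows. Green: only the mailer (244,209). Blue: the open bin (144,217), the cloth (408,94) and the end block (211,213). Carrier: the white one (290,200), not the turquoise ones (246,117), (147,300) or the black one (418,299). The close crop confirms the green mailer lies in the bed between block and white carrier, and the lever stands nearly upright.

jog_arm(
  steps=[0.05, -0.02, -0.017, 0, 0.06, 0.05, -0.06, -0.052, 0.01, 0.18, 0.05, -0.1, -0.087, 0.02, 0.3, 0.05, -0.14, -0.121, 0.03, 0.42, 0.05, -0.18, -0.156, 0.04, 0.54, 0.05, -0.22, -0.19, 0.05, 0.66, 0.05, -0.26, -0.225, 0.06, 0.78, 0.05, -0.3, -0.26, 0.07, 0.9, 0.05, -0.34, -0.294, 0.08, 1.02, 0.05, -0.38, -0.328, 0.09, 1.159],
  grip_force=30,
)

```text
clock: 1.1
position: [0.4471, 0.1645, 0.1643]
ee_rot: [0.696, 0.718, 0.0, -0.0]
ft_force: [2.0, 0.2, -0.2]
grip_width: 0.587
```

jog_arm(
  steps=[0.05, -0.022, 0.01, 0.01, 0, 0.05, -0.044, 0.021, 0.03, 0, 0.05, -0.044, 0.021, 0.06, 0, 0.05, -0.044, 0.021, 0.07, 0, 0.05, -0.044, 0.021, 0.07, 0, 0.05, -0.044, 0.021, 0.07, 0, 0.05, -0.044, 0.021, 0.07, 0, 0.05, -0.044, 0.021, 0.07, 0, 0.05, -0.044, 0.021, 0.07, 0, 0.05, -0.044, 0.021, 0.07, 0],
)

```text
clock: 2.1
position: [0.4694, 0.1234, 0.095]
ee_rot: [0.694, 0.72, 0.0, 0.0]
ft_force: [-0.1, 0.1, 0.1]
grip_width: 0.583
```

```bash
python3 - <<'E'
from h import *
o=manip.get_obs();print(o['position'],o['ee_rot'],o['ft_force'],o['grip_width'],o['joint_pos'])
im,d=manip.camera('side');u,v=proj('side',[.485,.093,.05])[0].astype(int);print(u,v)
cv2.imwrite('pics/s1.png',cv2.resize(im[v-60:v+60,u-70:u+70],None,fx=5,fy=5)[:,:,::-1])
E
```

```text
[0.46939236 0.12343864 0.09503069] [6.94197910e-01 7.19784107e-01 3.16910710e-04 1.62826576e-05] [-0.09259666  0.0824453   0.13900213] 0.5828652910134053 [-0.70320959  0.17920003  0.38316432  2.01419673 -0.08164556  0.96192988
 -0.2426965 ]
262 197
```

View pics/s1.png

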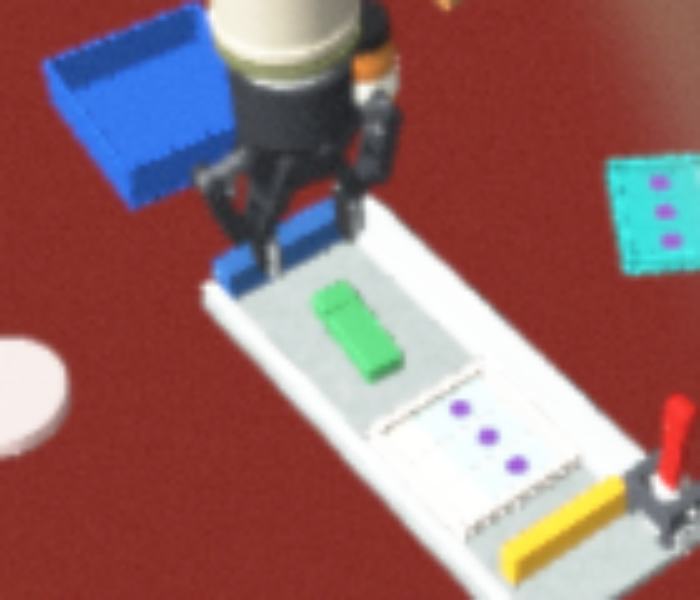

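The gripper is ahead of the mailer (at 360,330 in the crop) and clear of it. Next I shift over it, descend and close.

jog_arm(
  steps=[0.05, -0.016, 0.007, 0, 0, 0.05, -0.031, 0.0145, 0, 0, 0.05, -0.031, 0.0145, 0.015, 0, 0.05, -0.031, 0.0145, 0.03, 0, 0.05, -0.031, 0.0145, 0.045, 0, 0.05, -0.031, 0.0145, 0.057, 0, 0.05, -0.031, 0.0145, 0.064, 0, 0.05, -0.031, 0.0145, 0.064, 0, 0.0, -0.031, 0.0145, 0.064, 0, 0.0, -0.031, 0.0145, 0.064, 0],
  grip_force=30,
)

```text
clock: 3.15
position: [0.4855, 0.093, 0.0315]
ee_rot: [0.694, 0.72, 0.001, 0.0]
ft_force: [-0.4, -0.8, 0.5]
grip_width: 0.317
```

jog_arm(
  steps=[0.0, 0, 0, 0, 0, 0.0, 0, 0, 0, 0, 0.0, 0, 0, 0, 0, 0.0, 0, 0, 0, 0, 0.0, 0, 0, 0, 0, 0.0, 0, 0, 0, 0, 0.0, 0, 0, -0.01, 0, 0.0, 0, 0, -0.025, 0, 0.0, 0, 0, -0.04, 0, 0.0, 0, 0, -0.06, 0],
)

```text
clock: 4.15
position: [0.4844, 0.0926, 0.0914]
ee_rot: [0.694, 0.72, -0.0, -0.0]
ft_force: [0.1, -0.6, -0.6]
grip_width: 0.319
```

```bash
python3 - <<'E'
from h import *
o=manip.get_obs();print(o['position'],o['ee_rot'],o['ft_force'],o['grip_width'])
im,d=manip.camera('side');u,v=proj('side',[.485,.093,.05])[0].astype(int)
cv2.imwrite('pics/s2.png',cv2.resize(im[v-60:v+60,u-70:u+70],None,fx=5,fy=5)[:,:,::-1])
E
```

```text
[0.48441769 0.09261802 0.09138315] [ 6.94323879e-01  7.19662518e-01 -4.23992064e-04 -1.79615853e-04] [ 0.09119631 -0.58056824 -0.5607444 ] 0.3188382032555593
```

View pics/s2.png

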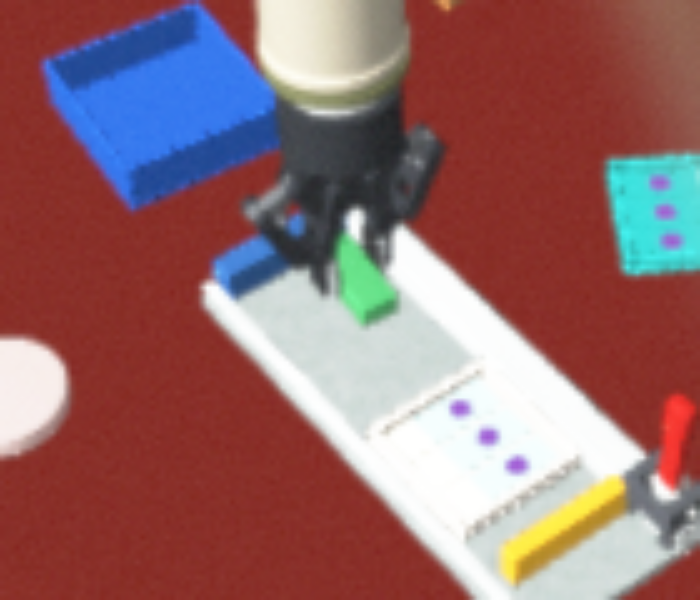

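The mailer is held level between the fingers (crop 365,280), and the opening of 0.319 matches 28 mm. Next I carry it to the bin.

jog_arm(
  steps=[0, 0.01, 0, -0.02, 0, 0, 0.04, -0.001, -0.03, 0, 0, 0.075, -0.002, -0.03, 0, 0, 0.11, -0.003, -0.03, 0, 0, 0.145, -0.004, -0.03, 0, 0, 0.18, -0.005, -0.03, 0, 0, 0.215, -0.006, -0.03, 0, 0, 0.25, -0.007, -0.03, 0, 0, 0.275, -0.008, -0.03, 0, 0, 0.275, -0.008, -0.03, 0],
)

```text
clock: 5.2
position: [0.4653, 0.3715, 0.1208]
ee_rot: [0.692, 0.722, 0.0, -0.001]
ft_force: [-0.5, -0.3, -0.1]
grip_width: 0.316
```

```bash
python3 - <<'E'
from h import *
f=np.load('top0.npz');W=cloud('top',f['d']);P=W[140:182,140:180].reshape(-1,3);P=P[(P[:,2]>.06)&(P[:,2]<.09)];print('jar',np.median(P,0))
o=manip.get_obs();print(o['position'],o['ee_rot'],o['ft_force'],o['grip_width'])
E
```

```text
jar [0.6055935  0.31931951 0.07350934]
[0.46525038 0.37149394 0.12075622] [ 6.92374818e-01  7.21537629e-01  3.61208355e-04 -6.56564204e-04] [-0.5017827  -0.30548147 -0.12440819] 0.31563747767343314
```

jog_arm(
  steps=[0, -0.003, 0, 0.015, 0, 0, -0.003, 0, 0.035, 0, 0, -0.003, 0, 0.055, 0, 0, -0.003, 0, 0.075, 0, 0, -0.003, 0, 0.087, 0, 0, -0.003, 0, 0.09, 0, 0, -0.003, 0, 0.09, 0, 0.05, -0.003, 0, 0.09, 0, 0.05, -0.003, 0, 0.09, 0, 0.05, -0.003, 0, 0.09, 0],
)

```text
clock: 6.2
position: [0.4674, 0.3647, 0.0315]
ee_rot: [0.694, 0.72, 0.001, -0.0]
ft_force: [1.2, 0.3, 0.1]
grip_width: 0.585
```

jog_arm(
  steps=[0.05, 0, 0, 0, 0, 0.05, 0, 0, -0.01, 0, 0.05, 0, 0, -0.03, 0, 0.05, 0, 0, -0.05, 0, 0.05, 0, 0, -0.08, 0, 0.05, 0, 0, -0.11, 0, 0, 0, 0, -0.14, 0, 0, -0.04, 0, -0.16, 0, 0, -0.08, 0, -0.16, 0, 0, -0.12, 0, -0.16, 0],
)

```text
clock: 7.2
position: [0.4717, 0.2432, 0.1923]
ee_rot: [0.694, 0.72, 0.001, 0.0]
ft_force: [-0.1, -0.4, 0.5]
grip_width: 0.003
```

```bash
python3 - <<'E'
from h import *
o=manip.get_obs();print(o['position'],o['ee_rot'],o['ft_force'],o['grip_width'])
im,d=manip.camera('side')
cv2.imwrite('pics/s3.png',cv2.resize(im[100:280,150:390],None,fx=3.3,fy=3.3)[:,:,::-1])
E
```

```text
[0.47168369 0.24322874 0.19226249] [6.94147780e-01 7.19831610e-01 1.14212629e-03 8.62368269e-05] [-0.07316923 -0.35182434  0.48554529] 0.0027092583809430358
```

View pics/s3.png

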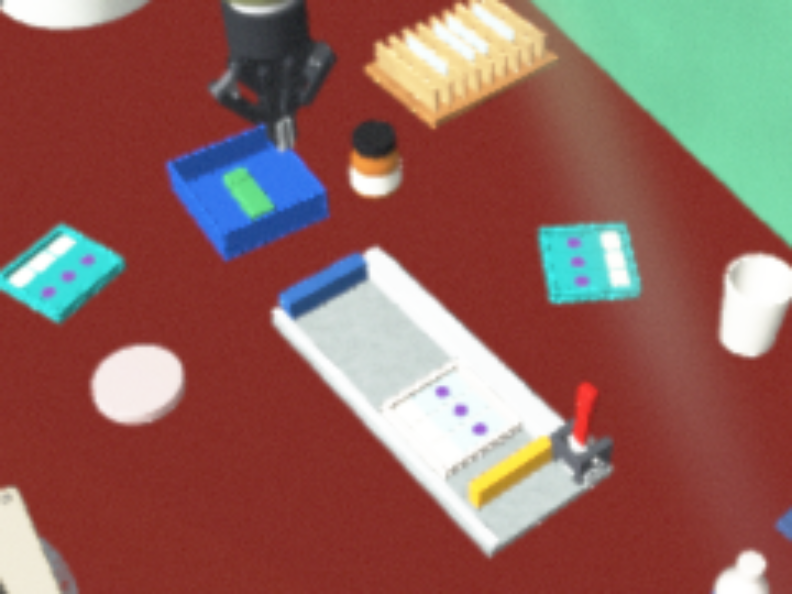

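The mailer lies inside the bin (crop 248,192) and the bed is clear between carrier and block. Next I go behind the yellow stop with shut fingers.

jog_arm(
  steps=[0, -0.04, 0.003, 0, -0.011, 0, -0.08, 0.006, 0, -0.022, 0, -0.12, 0.009, 0, -0.033, 0, -0.16, 0.012, 0, -0.044, 0, -0.2, 0.015, 0, -0.055, 0, -0.24, 0.018, 0, -0.066, 0, -0.28, 0.021, 0, -0.077, 0, -0.32, 0.024, 0, -0.088, 0, -0.36, 0.027, 0, -0.099, 0, -0.392, 0.029, 0.01, -0.109],
)

```text
clock: 8.25
position: [0.5153, -0.1488, 0.1825]
ee_rot: [0.654, 0.756, 0.001, 0.001]
ft_force: [0.6, 0.9, -0.3]
grip_width: 0.001
```

jog_arm(
  steps=[0, 0, 0, 0.03, 0, 0, 0, 0, 0.05, 0, 0, 0, 0, 0.05, 0, 0, 0, 0, 0.05, 0, 0, 0, 0, 0.05, 0, 0, 0, 0, 0.05, 0, 0, 0, 0, 0.05, 0, 0, 0, 0, 0.05, 0, 0, 0, 0, 0.05, 0, 0, 0, 0, 0.05, 0],
)

```text
clock: 9.25
position: [0.5145, -0.1463, 0.1307]
ee_rot: [0.654, 0.756, 0.0, -0.0]
ft_force: [-0.3, -0.1, 0.1]
grip_width: -0.003
```

```bash
cat >> h.py <<'E'
th=0.1457;RF=np.array([[np.cos(th),-np.sin(th)],[np.sin(th),np.cos(th)]])
OF=np.array([.4738,.1821])-RF@np.array([-.013,.170])
def st():
    from scipy.spatial.transform import Rotation as R
    o=manip.get_obs();p=o['position'];M=R.from_quat(o['ee_rot']).as_matrix()
    print('t',o['clock'],'TCP fix',(RF.T@(p[:2]-OF)).round(4),'z',p[2].round(4),'toolx deg in fix',np.degrees(np.arctan2(M[1,0],M[0,0])-th).round(2),'F fix',(RF.T@o['ft_force'][:2]).round(2),o['ft_force'][2].round(2),'g',o['grip_width'].round(3))
    return o,M
def to(fx,fy,z):
    o,M=st();w=OF+RF@np.array([fx,fy]);print('tool shift',(M.T@(np.r_[w,z]-o['position'])).round(4))
E
python3 - <<'E'
from h import *
to(-.02,-.162,.039)
im,d=manip.camera('side')
cv2.imwrite('pics/s4.png',cv2.resize(im[165:275,225:345],None,fx=5,fy=5)[:,:,::-1])
E
```

```text
Traceback (most recent call last):
  File "h.py", line 24, in to
    o,M=st();w=OF+RF@np.array([fx,fy]);print('tool shift',(M.T@(np.r_[w,z]-o['position'])).round(4))
        ~~^^
  File "h.py", line 21, in st
    print('t',o['clock'],'TCP fix',(RF.T@(p[:2]-OF)).round(4),'z',p[2].round(4),'toolx deg in fix',np.degrees(np.arctan2(M[1,0],M[0,0])-th).round(2),'F fix',(RF.T@o['ft_force'][:2]).round(2),o['ft_force'][2].round(2),'g',o['grip_width'].round(3))
                                                                                                                                                                                                                             ^^^^^^^^^^^^^^^^^^^^^
AttributeError: 'float' object has no attribute 'round'
```

```bash
sed -i "s/o\['grip_width'\].round(3)/round(float(o['grip_width']),3)/" h.py
python3 - <<'E'
from h import *
to(-.02,-.162,.039)
im,d=manip.camera('side')
cv2.imwrite('pics/s4.png',cv2.resize(im[165:275,225:345],None,fx=5,fy=5)[:,:,::-1])
E
```

```text
t 9.25 TCP fix [-0.0204 -0.1608] z 0.1307 toolx deg in fix 89.96 F fix [-0.35 -0.05] 0.14 g -0.003
tool shift [-0.0012  0.0004  0.0917]
```

View pics/s4.png

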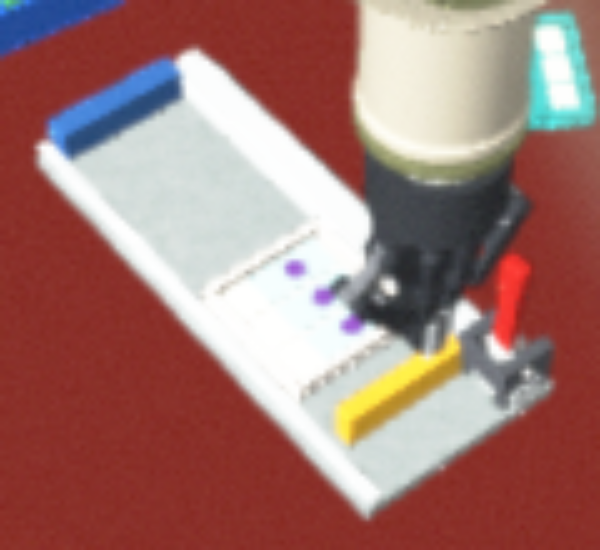

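The gripper hovers over the stop. Fingers are shut and the lever is to its right at crop (512,300). I'll go down a little farther from the lever.

jog_arm(
  steps=[0, -0.001, -0.005, 0.01, 0, 0, -0.001, -0.01, 0.025, 0, 0, -0.001, -0.01, 0.045, 0, 0, -0.001, -0.01, 0.065, 0, 0, -0.001, -0.01, 0.08, 0, 0, -0.001, -0.01, 0.09, 0, 0, -0.001, -0.01, 0.092, 0, 0, -0.001, -0.01, 0.092, 0, 0, -0.001, -0.01, 0.092, 0, 0, -0.001, -0.01, 0.092, 0],
)

```text
clock: 10.3
position: [0.5053, -0.1488, 0.0394]
ee_rot: [0.654, 0.756, 0.0, 0.0]
ft_force: [-0.0, -0.1, -0.2]
grip_width: 0.002
```

```bash

python3 - <<'E'
from h import *
st()
im,d=manip.camera('side')
cv2.imwrite('pics/s5.png',cv2.resize(im[165:275,225:345],None,fx=5,fy=5)[:,:,::-1])
E
```

```text
t 10.3 TCP fix [-0.0299 -0.1619] z 0.0394 toolx deg in fix 89.96 F fix [-0.04 -0.09] -0.21 g 0.002
```

View pics/s5.png

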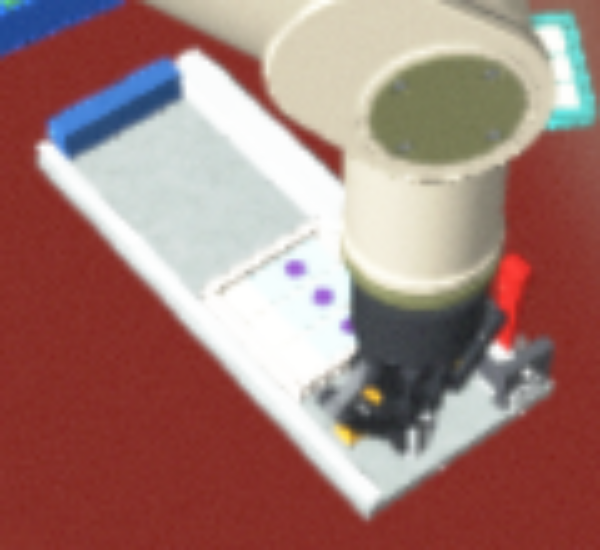

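jog_arm(
  steps=[0, 0.004, 0, 0, 0, 0, 0.008, 0, 0, 0, 0, 0.012, 0, 0, 0, 0, 0.016, 0, 0, 0, 0, 0.02, 0, 0, 0, 0, 0.025, 0, 0, 0, 0, 0.03, 0, 0, 0, 0, 0.035, 0, 0, 0, 0, 0.04, 0, 0, 0, 0, 0.045, 0, 0, 0],
)

```text
clock: 11.35
position: [0.4983, -0.1037, 0.0387]
ee_rot: [0.654, 0.756, 0.0, 0.0]
ft_force: [1.8, -3.4, 0.2]
grip_width: 0.001
```

jog_arm(
  steps=[0, 0.005, 0, 0, 0, 0, 0.01, 0, 0, 0, 0, 0.015, 0, 0, 0, 0, 0.02, 0, 0, 0, 0, 0.025, 0, 0, 0, 0, 0.03, 0, 0, 0, 0, 0.035, 0, 0, 0, 0, 0.04, 0, 0, 0, 0, 0.045, 0, 0, 0, 0, 0.05, 0, 0, 0],
)

```text
clock: 12.35
position: [0.4911, -0.0543, 0.0387]
ee_rot: [0.654, 0.756, 0.0, 0.0]
ft_force: [2.6, -3.0, 0.2]
grip_width: 0.0
```

```bash

python3 - <<'E'
from h import *
st()
im,d=manip.camera('side')
cv2.imwrite('pics/s6.png',cv2.resize(im[165:275,225:345],None,fx=5,fy=5)[:,:,::-1])
E
```

```text
t 12.35 TCP fix [-0.0302 -0.0664] z 0.0387 toolx deg in fix 89.96 F fix [ 2.19 -3.31] 0.2 g 0.0
```

View pics/s6.png

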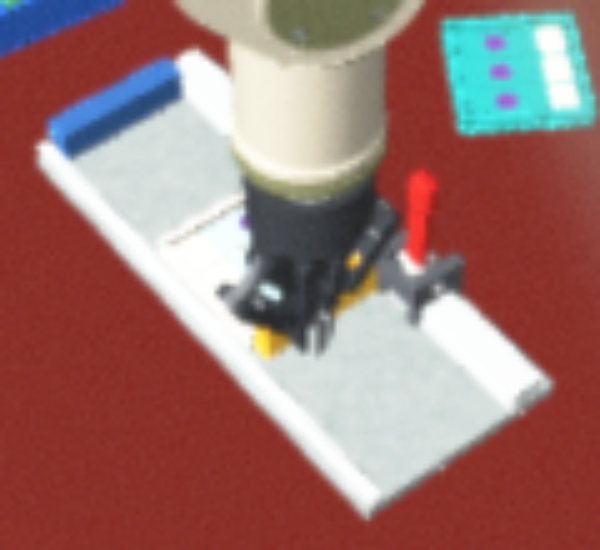

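The stop moves with the fingers and the carrier goes ahead of it, at about 3 N. Keep going.

jog_arm(
  steps=[0, 0.005, 0, 0, 0, 0, 0.01, 0, 0, 0, 0, 0.015, 0, 0, 0, 0, 0.02, 0, 0, 0, 0, 0.025, 0, 0, 0, 0, 0.03, 0, 0, 0, 0, 0.035, 0, 0, 0, 0, 0.04, 0, 0, 0, 0, 0.045, 0, 0, 0, 0, 0.05, 0, 0, 0],
)

```text
clock: 13.4
position: [0.4837, -0.0048, 0.0386]
ee_rot: [0.654, 0.756, -0.0, -0.0]
ft_force: [2.1, -3.0, 0.7]
grip_width: 0.001
```

jog_arm(
  steps=[0, 0.004, 0, 0, 0, 0, 0.008, 0, 0, 0, 0, 0.012, 0, 0, 0, 0, 0.016, 0, 0, 0, 0, 0.02, 0, 0, 0, 0, 0.024, 0, 0, 0, 0, 0.028, 0, 0, 0, 0, 0.032, 0, 0, 0, 0, 0.036, 0, 0, 0, 0, 0.04, 0, 0, 0],
)

```text
clock: 14.4
position: [0.478, 0.0347, 0.0387]
ee_rot: [0.654, 0.756, 0.0, -0.0]
ft_force: [2.6, -3.0, -0.2]
grip_width: -0.005
```

```bash

python3 - <<'E'
from h import *
st()
im,d=manip.camera('side')
cv2.imwrite('pics/s7.png',cv2.resize(im[165:275,225:345],None,fx=5,fy=5)[:,:,::-1])
E
```

```text
t 14.4 TCP fix [-0.0302  0.0236] z 0.0387 toolx deg in fix 89.96 F fix [ 2.1  -3.33] -0.18 g -0.005
```

View pics/s7.png

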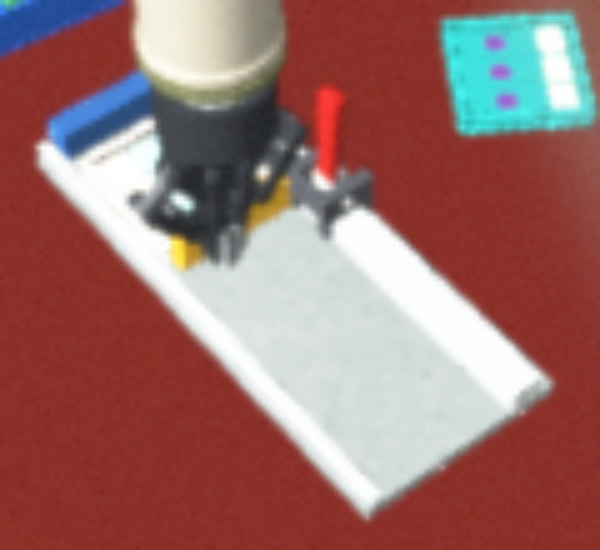

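A gap of about 10 mm shows between carrier and block (crop ~110,145). Creep at 1 mm per row.

jog_arm(
  steps=[0, 0.001, 0, 0, 0, 0, 0.002, 0, 0, 0, 0, 0.003, 0, 0, 0, 0, 0.004, 0, 0, 0, 0, 0.005, 0, 0, 0, 0, 0.006, 0, 0, 0, 0, 0.007, 0, 0, 0, 0, 0.008, 0, 0, 0, 0, 0.008, 0, 0, 0, 0, 0.008, 0, 0, 0],
)

```text
clock: 15.45
position: [0.4768, 0.0425, 0.0386]
ee_rot: [0.654, 0.757, 0.0, -0.0]
ft_force: [0.5, -1.9, -0.0]
grip_width: 0.003
```

jog_arm(
  steps=[0, 0.0005, 0, 0, 0, 0, 0.001, 0, 0, 0, 0, 0.001, 0, 0, 0, 0, 0.0015, 0, 0, 0, 0, 0.0015, 0, 0, 0, 0, 0.002, 0, 0, 0, 0, 0.002, 0, 0, 0, 0, 0.002, 0, 0, 0, 0, 0.002, 0, 0, 0, 0, 0.002, 0, 0, 0],
)

```text
clock: 16.45
position: [0.4765, 0.0443, 0.0386]
ee_rot: [0.654, 0.756, -0.0, -0.0]
ft_force: [0.7, -2.6, 0.2]
grip_width: -0.0
```

```bash

python3 - <<'E'
from h import *
st()
im,d=manip.camera('side')
cv2.imwrite('pics/s8.png',cv2.resize(im[165:245,225:325],None,fx=7,fy=7)[:,:,::-1])
E
```

```text
t 16.45 TCP fix [-0.0303  0.0332] z 0.0386 toolx deg in fix 89.96 F fix [ 0.28 -2.63] 0.25 g -0.0
```

View pics/s8.png

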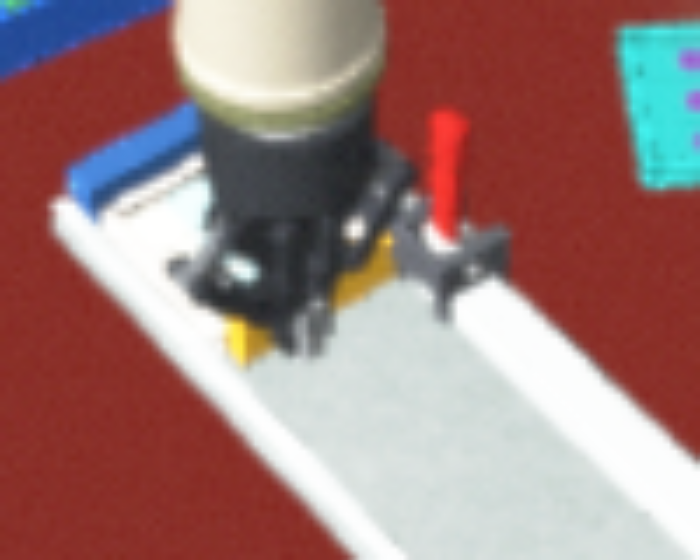

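jog_arm(
  steps=[0, 0.0005, 0, 0, 0, 0, 0.0005, 0, 0, 0, 0, 0.001, 0, 0, 0, 0, 0.001, 0, 0, 0, 0, 0.0015, 0, 0, 0, 0, 0.0015, 0, 0, 0, 0, 0.0015, 0, 0, 0, 0, 0.0015, 0, 0, 0, 0, 0.0015, 0, 0, 0, 0, 0.0015, 0, 0, 0],
)

```text
clock: 17.5
position: [0.4763, 0.0458, 0.0387]
ee_rot: [0.654, 0.756, 0.0, -0.0]
ft_force: [0.3, -2.4, 1.0]
grip_width: 0.0
```

jog_arm(
  steps=[0, 0.0005, 0, 0, 0, 0, 0.0005, 0, 0, 0, 0, 0.001, 0, 0, 0, 0, 0.001, 0, 0, 0, 0, 0.001, 0, 0, 0, 0, 0.001, 0, 0, 0, 0, 0.001, 0, 0, 0, 0, 0.001, 0, 0, 0, 0, 0.001, 0, 0, 0, 0, 0.001, 0, 0, 0],
)

```text
clock: 18.5
position: [0.4762, 0.0467, 0.0387]
ee_rot: [0.654, 0.756, 0.0, -0.0]
ft_force: [0.4, -2.7, -0.7]
grip_width: -0.003
```

jog_arm(
  steps=[0, 0.0005, 0, 0, 0, 0, 0.0005, 0, 0, 0, 0, 0.001, 0, 0, 0, 0, 0.001, 0, 0, 0, 0, 0.001, 0, 0, 0, 0, 0.001, 0, 0, 0, 0, 0.001, 0, 0, 0, 0, 0.001, 0, 0, 0, 0, 0.001, 0, 0, 0, 0, 0.001, 0, 0, 0],
)

```text
clock: 19.5
position: [0.4761, 0.0478, 0.0387]
ee_rot: [0.654, 0.756, 0.0, -0.0]
ft_force: [-0.4, -2.4, -1.3]
grip_width: 0.003
```

```bash

python3 - <<'E'
from h import *
st()
for n,(a,b,c,e) in {'side':(165,245,225,325),'top':(160,240,195,295)}.items():
    im,d=manip.camera(n)
    cv2.imwrite(f'pics/{n}9.png',cv2.resize(im[a:b,c:e],None,fx=7,fy=7,interpolation=cv2.INTER_CUBIC)[:,:,::-1])
E
```

```text
t 19.5 TCP fix [-0.0303  0.0368] z 0.0387 toolx deg in fix 89.96 F fix [-0.79 -2.29] -1.31 g 0.003
```

View pics/side9.png

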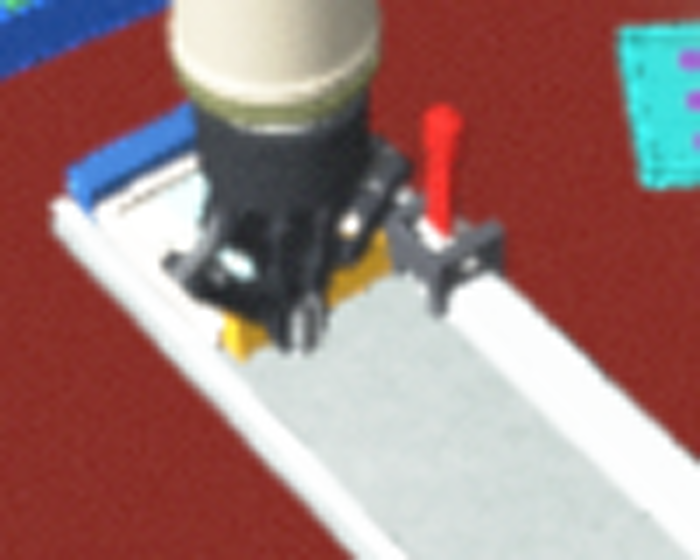

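View pics/top9.png

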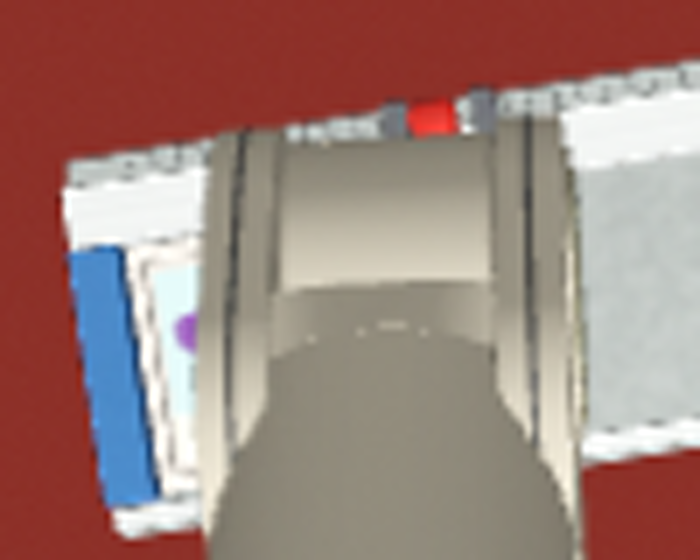

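Carrier and block nearly touch, with at most a very thin gap at top crop (135,300). Continue in small steps until the force rises.

jog_arm(
  steps=[0, 0.0005, 0, 0, 0, 0, 0.0005, 0, 0, 0, 0, 0.001, 0, 0, 0, 0, 0.001, 0, 0, 0, 0, 0.001, 0, 0, 0, 0, 0.001, 0, 0, 0, 0, 0.001, 0, 0, 0, 0, 0.001, 0, 0, 0, 0, 0.001, 0, 0, 0, 0, 0.001, 0, 0, 0],
)

```text
clock: 20.6
position: [0.4759, 0.0485, 0.0387]
ee_rot: [0.654, 0.756, -0.0, 0.0]
ft_force: [0.3, -5.0, -0.4]
grip_width: 0.003
```

jog_arm(
  steps=[0, 0.0005, 0, 0, 0, 0, 0.0005, 0, 0, 0, 0, 0.001, 0, 0, 0, 0, 0.001, 0, 0, 0, 0, 0.001, 0, 0, 0, 0, 0.001, 0, 0, 0, 0, 0.001, 0, 0, 0, 0, 0.001, 0, 0, 0, 0, 0.001, 0, 0, 0, 0, 0.001, 0, 0, 0],
)

```text
clock: 21.6
position: [0.4759, 0.0486, 0.0387]
ee_rot: [0.654, 0.756, -0.0, 0.0]
ft_force: [0.2, -9.3, -1.0]
grip_width: -0.0
```

The force rose from 2.4 to 9 N while the position stopped at TCP fixture y of about 0.0376, so the carrier is home. I'll back off and look.

jog_arm(
  steps=[0, -0.003, 0, 0, 0, 0, -0.008, 0, 0, 0, 0, -0.012, 0, -0.005, 0, 0, -0.012, 0, -0.025, 0, 0, -0.012, 0, -0.05, 0, 0, -0.012, 0, -0.08, 0, 0, -0.02, -0.03, -0.1, 0, 0, -0.04, -0.06, -0.1, 0, 0, -0.06, -0.09, -0.1, 0, 0, -0.08, -0.1, -0.1, 0],
)

```text
clock: 22.6
position: [0.3863, -0.0447, 0.1388]
ee_rot: [0.654, 0.756, 0.001, -0.001]
ft_force: [0.3, -0.4, 0.1]
grip_width: 0.002
```

```bash

python3 - <<'E'
from h import *
st()
for n,(a,b,c,e) in {'side':(150,250,215,335),'top':(150,240,195,295)}.items():
    im,d=manip.camera(n);np.savez(f'{n}10.npz',im=im,d=d)
    cv2.imwrite(f'pics/{n}10.png',cv2.resize(im[a:b,c:e],None,fx=6,fy=6,interpolation=cv2.INTER_CUBIC)[:,:,::-1])
    hsv=cv2.cvtColor(im,cv2.COLOR_RGB2HSV)
    m=np.zeros(d.shape,np.uint8);m[a:b,c:e]=(cv2.inRange(hsv,(0,200,150),(6,255,255)))[a:b,c:e]
    W=cloud(n,d);P=W[(m>0)&(d>0)&(W[...,2]>.05)]
    F=(P[:,:2]-OF)@RF
    print(n,len(P))
    for lo in np.arange(.05,.13,.01):
        k=(P[:,2]>=lo)&(P[:,2]<lo+.01)
        if k.sum():print(lo.round(2),k.sum(),F[k].mean(0).round(4),F[k].min(0).round(4),F[k].max(0).round(4))
E
```

```text
t 22.6 TCP fix [-0.1325 -0.0417] z 0.1388 toolx deg in fix 89.96 F fix [ 0.24 -0.43] 0.07 g 0.002
side 57
0.06 4 [0.048 0.027] [0.0475 0.0236] [0.049  0.0297]
0.07 4 [0.0484 0.026 ] [0.047  0.0218] [0.0502 0.0305]
0.08 9 [0.0483 0.0286] [0.0456 0.022 ] [0.0508 0.0354]
0.09 9 [0.05   0.0284] [0.0485 0.0229] [0.0522 0.0369]
0.1 8 [0.0489 0.0271] [0.0465 0.023 ] [0.0557 0.0336]
0.11 11 [0.0485 0.0274] [0.046  0.0206] [0.0505 0.0357]
0.12 12 [0.0528 0.0272] [0.0475 0.021 ] [0.058  0.0365]
top 33
0.06 1 [0.0472 0.0242] [0.0472 0.0242] [0.0472 0.0242]
0.07 2 [0.0473 0.0316] [0.047  0.0291] [0.0477 0.0342]
0.08 2 [0.0469 0.0284] [0.0464 0.0256] [0.0475 0.0313]
0.09 1 [0.0474 0.028 ] [0.0474 0.028 ] [0.0474 0.028 ]
0.1 3 [0.0463 0.0288] [0.0455 0.0243] [0.0469 0.0325]
0.11 4 [0.051  0.0288] [0.0462 0.0264] [0.0564 0.0326]
0.12 20 [0.0526 0.0295] [0.0466 0.0226] [0.0586 0.0357]
```

View pics/side10.png

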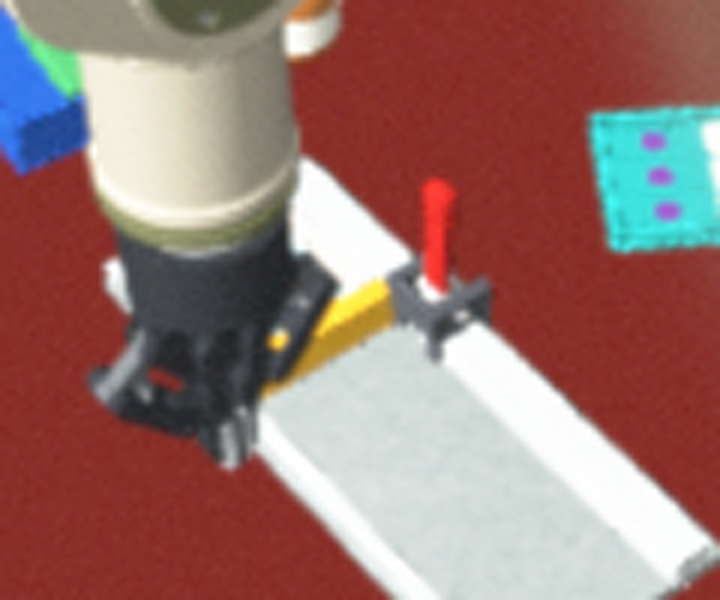

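View pics/top10.png

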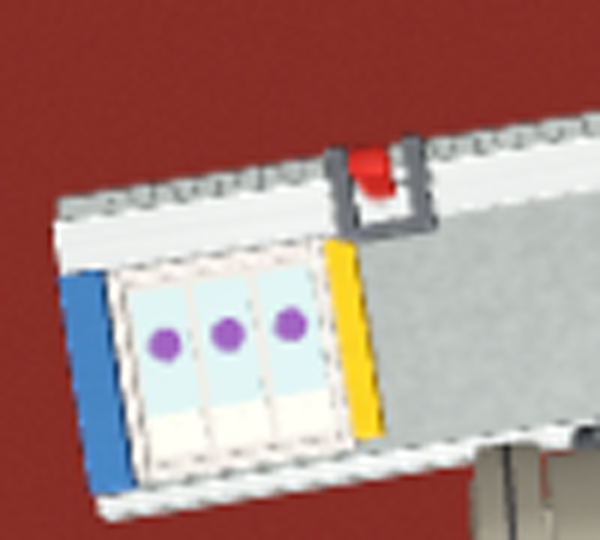

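The carrier now sits between block and stop with no visible gap. The lever stands upright at fixture (0.051, 0.029), red at top crop (373,170). Next I bring the shut fingers to its bed side.

jog_arm(
  steps=[0, 0.008, 0.016, 0, 0, 0, 0.023, 0.046, 0, 0, 0, 0.038, 0.08, 0, 0, 0, 0.055, 0.115, 0, 0, 0, 0.068, 0.14, 0, 0, 0, 0.071, 0.147, 0.006, 0, 0, 0.071, 0.147, 0.013, 0, 0, 0.071, 0.147, 0.013, 0, 0, 0.071, 0.147, 0.013, 0, 0, 0.071, 0.147, 0.013, 0],
)

```text
clock: 23.7
position: [0.5232, 0.047, 0.1261]
ee_rot: [0.654, 0.756, 0.0, -0.0]
ft_force: [-0.3, 0.1, -0.3]
grip_width: -0.003
```

```bash

python3 - <<'E'
from h import *
st()
im,d=manip.camera('side')
cv2.imwrite('pics/s11.png',cv2.resize(im[140:240,215:335],None,fx=6,fy=6,interpolation=cv2.INTER_CUBIC)[:,:,::-1])
E
```

```text
t 23.7 TCP fix [0.0163 0.0292] z 0.1261 toolx deg in fix 89.9 F fix [-0.25  0.13] -0.26 g -0.003
```

View pics/s11.png

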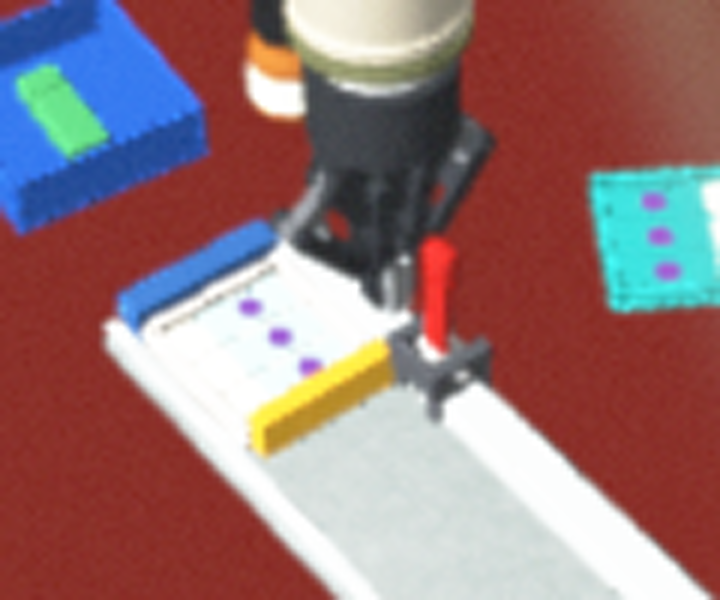

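jog_arm(
  steps=[0, 0, 0.007, 0.001, 0, 0, 0, 0.013, 0.001, 0, 0, 0, 0.018, 0.001, 0, 0, 0, 0.023, 0.002, 0, 0, 0, 0.028, 0.002, 0, 0, 0, 0.033, 0.002, 0, 0, 0, 0.038, 0.004, 0, 0, 0, 0.043, 0.005, 0, 0, 0, 0.048, 0.007, 0, 0, 0, 0.052, 0.009, 0],
)

```text
clock: 24.75
position: [0.5756, 0.0552, 0.1166]
ee_rot: [0.654, 0.756, 0.0, 0.0]
ft_force: [-0.9, 0.0, 0.6]
grip_width: 0.001
```

```bash

python3 - <<'E'
from h import *
st()
im,d=manip.camera('side')
cv2.imwrite('pics/s12.png',cv2.resize(im[140:240,215:335],None,fx=6,fy=6,interpolation=cv2.INTER_CUBIC)[:,:,::-1])
E
```

```text
t 24.75 TCP fix [0.0693 0.0296] z 0.1166 toolx deg in fix 89.96 F fix [-0.91  0.15] 0.61 g 0.001
```

View pics/s12.png

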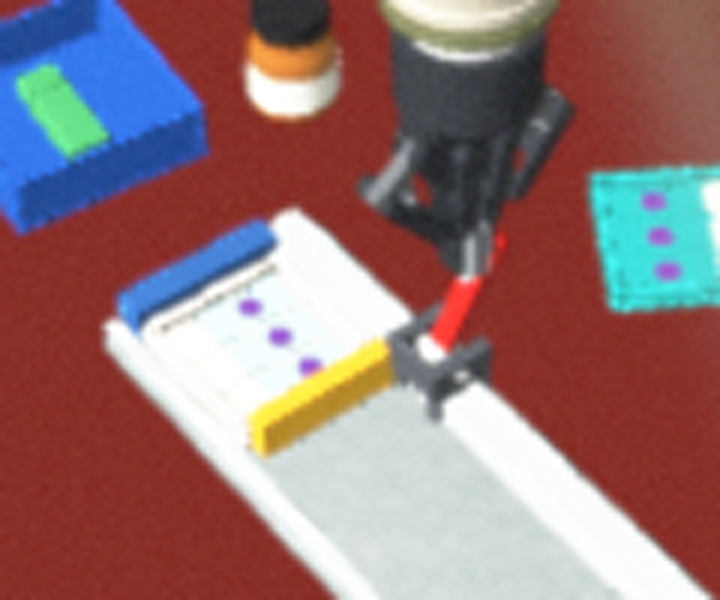

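The lever follows at about 0.6 rad (tip at crop 500,245). The stop hasn't moved.

jog_arm(
  steps=[0, 0, 0.005, 0.0035, 0, 0, 0, 0.01, 0.0075, 0, 0, 0, 0.0155, 0.0125, 0, 0, 0, 0.02, 0.018, 0, 0, 0, 0.024, 0.024, 0, 0, 0, 0.0275, 0.03, 0, 0, 0, 0.03, 0.036, 0, 0, 0, 0.032, 0.042, 0, 0, 0, 0.0335, 0.048, 0, 0, 0, 0.034, 0.052, 0],
)

```text
clock: 25.8
position: [0.6093, 0.0601, 0.0653]
ee_rot: [0.654, 0.756, 0.0, 0.0]
ft_force: [-10.5, -0.7, 33.7]
grip_width: -0.003
```

```bash

python3 - <<'E'
from h import *
st()
im,d=manip.camera('side')
cv2.imwrite('pics/s13.png',cv2.resize(im[140:240,215:335],None,fx=6,fy=6,interpolation=cv2.INTER_CUBIC)[:,:,::-1])
E
```

```text
t 25.8 TCP fix [0.1033 0.0296] z 0.0653 toolx deg in fix 89.96 F fix [-10.52   0.8 ] 33.73 g -0.003
```

View pics/s13.png

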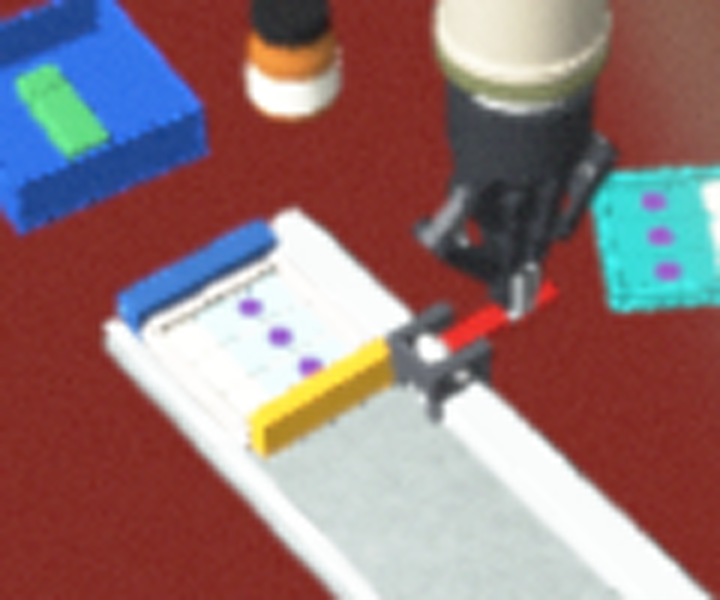

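Force rose to 34 N with the TCP at flat-lever height, so the lever is at its end stop. I'll lift off and check.

jog_arm(
  steps=[0, 0, 0, -0.004, 0, 0, 0, 0, -0.01, 0, 0, 0, 0, -0.03, 0, 0, 0, 0, -0.06, 0, 0, 0, 0, -0.09, 0, 0, 0, 0, -0.12, 0, 0, -0.03, -0.03, -0.13, 0, 0, -0.06, -0.06, -0.13, 0, 0, -0.09, -0.1, -0.13, 0, 0, -0.12, -0.14, -0.13, 0],
)

```text
clock: 26.85
position: [0.486, -0.0802, 0.1943]
ee_rot: [0.654, 0.757, -0.0, -0.0]
ft_force: [-0.3, -0.4, 0.9]
grip_width: 0.001
```

jog_arm(
  steps=[0, -0.03, -0.03, 0, 0, 0, -0.06, -0.06, 0, 0, 0, -0.09, -0.09, 0, 0, 0, -0.1, -0.1, 0, 0, 0, -0.1, -0.1, 0, 0, 0, -0.1, -0.1, 0, 0, 0, -0.1, -0.1, 0, 0, 0, -0.1, -0.1, 0, 0, 0, -0.1, -0.1, 0, 0, 0, -0.1, -0.1, 0, 0],
)

```text
clock: 27.85
position: [0.4032, -0.192, 0.1946]
ee_rot: [0.654, 0.757, -0.0, -0.0]
ft_force: [0.1, 0.8, -0.2]
grip_width: -0.002
```

```bash

python3 - <<'E'
from h import *
st()
for n,(a,b,c,e) in {'side':(140,240,200,320),'top':(150,240,195,295)}.items():
    im,d=manip.camera(n)
    cv2.imwrite(f'pics/{n}14.png',cv2.resize(im[a:b,c:e],None,fx=6,fy=6,interpolation=cv2.INTER_CUBIC)[:,:,::-1])
    hsv=cv2.cvtColor(im,cv2.COLOR_RGB2HSV);W=cloud(n,d)
    for nm,lo,hi,zl in [('red',(0,200,150),(6,255,255),.03),('yellow',(20,120,100),(35,255,255),.037),('block',(100,120,60),(125,255,255),.034)]:
        m=np.zeros(d.shape,np.uint8);m[a:b,c:e]=cv2.inRange(hsv,lo,hi)[a:b,c:e]
        P=W[(m>0)&(d>0)&(W[...,2]>zl)];F=(P[:,:2]-OF)@RF;F=np.c_[F,P[:,2]];k=F[:,1]<.2;F=F[k]
        if len(F): print(n,nm,len(F),np.percentile(F,[3,50,97],axis=0).round(4).tolist())
        if nm=='red' and len(F)>5: print('slope z/x',np.polyfit(F[:,0],F[:,2],1).round(3))
E
```

```text
t 27.85 TCP fix [-0.1372 -0.1899] z 0.1946 toolx deg in fix 90.0 F fix [0.18 0.76] -0.25 g -0.002
side red 20 [[0.1123, 0.0206, 0.0438], [0.1208, 0.026, 0.0487], [0.128, 0.036, 0.0529]]
slope z/x [0.168 0.029]
side yellow 37 [[-0.0567, 0.0456, 0.0381], [-0.0446, 0.0497, 0.0443], [-0.0295, 0.0575, 0.0482]]
side block 128 [[-0.0621, 0.1586, 0.0368], [-0.0182, 0.1678, 0.0402], [0.0274, 0.1781, 0.0443]]
top red 135 [[0.0643, 0.0233, 0.0427], [0.0998, 0.0304, 0.0474], [0.1277, 0.0376, 0.0516]]
slope z/x [0.026 0.045]
top yellow 162 [[-0.0544, 0.0472, 0.0385], [-0.0126, 0.0532, 0.0429], [0.0287, 0.0596, 0.0469]]
top block 255 [[-0.0595, 0.1612, 0.0347], [-0.0138, 0.17, 0.0388], [0.0328, 0.1788, 0.0437]]
```

View pics/side14.png

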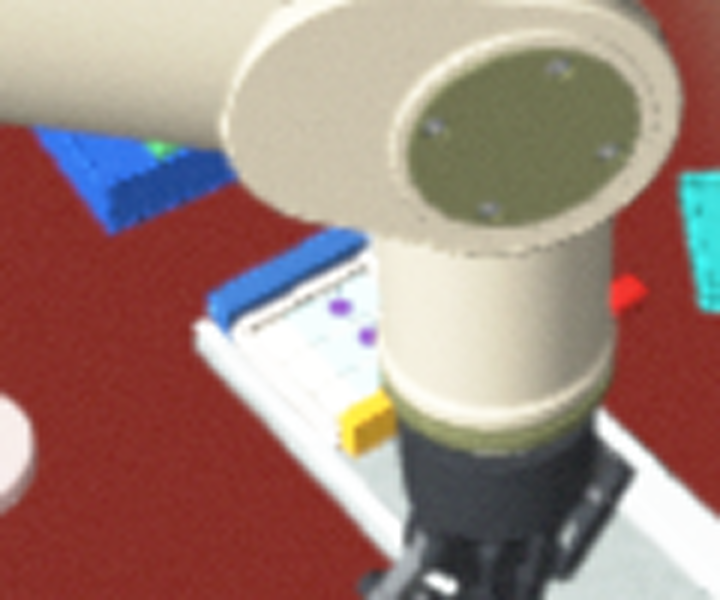

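View pics/top14.png

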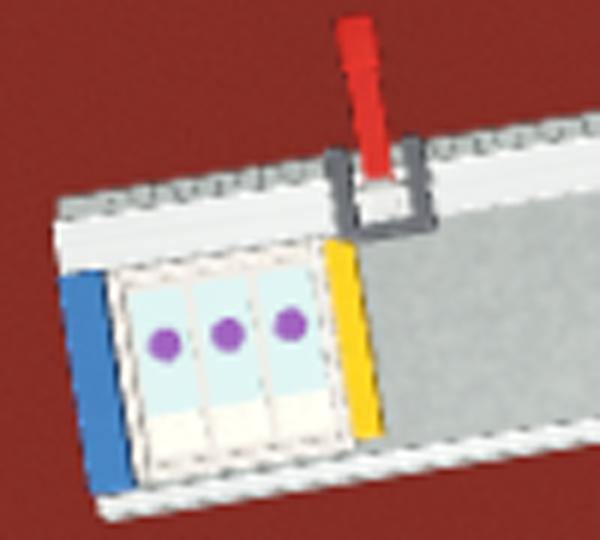

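The lever lies flat (top z about 0.047, slope about 0). The stop face is at fixture y ≈ 0.060 with the block face at 0.160, and no gap is visible.

```bash
python3 -c "
from workcell import manip
print(manip.hand_in())"
```

```text
the job is handed in; nothing more can be done
None
```

The job is done and handed in, at about 28 s on the robot clock; no verdict was given.

- **Mailer:** I gripped the green mailer, lifted it out of the bed and left it lying in the blue bin. It was last seen fully there at 25.8 s, while I was pressing the lever. In the final pictures the arm hid most of the bin.
- **Stop and carrier:** I pushed the stop slowly until the carrier met the end block. The push force rose from about 2.4 N to about 9 N while the position stayed put. Afterwards the stop face measured about y = 0.060 m in the fixture, where it touches a fully home carrier. No gap showed at either end, and the carrier looked flat.
- **Lever:** I pressed it to its end stop, with a peak force of about 34 N in the last readings. It stayed flat after I lifted off. The top camera gave a slope of 0.03. The side camera gave 0.17, but from only 20 pixels on the tip, because the arm hid the rest. I went by the top view.
- **Bystanders:** The amber jar stood where it was in the 25.8 s picture. I did not measure the dropper bottle again at the end, but the arm never went near it.

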